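# Load a brush back into the spring holder

### The arm

A 6-joint arm with a two-finger parallel gripper is mounted at the origin on the work surface. World frame = base frame: x ahead of the robot, y to its left, z up, the work surface at z = 0. Lengths are in mm, angles in rad, forces in N, time in s.
With the tool pointing down it reaches from about 275 to 750 mm from the base axis. Payload 10.2 kg.
Tool frame: the origin (TCP) lies at the very end of the fingers, on their centre line; the grasp point (between the pads) lies 19 mm behind it; x points along the fingers, y is the direction in which the jaws open and shut, and the axes are right-handed (so a half turn about x gives the same grasp; the last joint's range is limited). The gripper opens to 85 mm and grips with 20 to 120 N. Pads are 22 mm wide; open, the fingers measure 114 mm over their backs; the gripper's body (76 mm by 85 mm) begins 54 mm behind the grasp point. The pads swing forward as they close: fully open they stand 13 mm farther back than shut.
Start: joints at [-1.439, 0.313, 1.498, -0, 1.331, -0.223], TCP at [182.374, -492.312, 231.294] pointing down, gripper open.
Joint ranges: [-2.94, 2.94], [-0.97, 2.17], [0.19, 2.56], [-1.23, 4.37], [0.02, 3.11], [-2.88, 2.88]. Speed limits (rad/s): [2.39, 2.39, 3.01, 3.14, 3.14, 3.14].

### API

Orientations are given as a unit quaternion [w, x, y, z].
In Python, from rig import ctrl, viewer, finish_job gives the robot as it stands.
- The arm moves only by the tool carry_out, never from a script. Its argument "targets" is a list of rows, each an object of numbers: "x", "y", "z": the shift along the world's x, y, z in m; "ax", "ay", "az": the turn, a rotation vector about the world's x, y, z in rad; "hand": the opening, from -1 (shut) to 1 (fully open). A call has 1 to 5 rows; each row is the pose to reach, as a shift and turn from the pose commanded when the call began; what a row does not reach only later rows make up. A row lasts 1/8 s, in which the tool goes at most 62.5 mm and 10.7 degrees, less where a joint would pass 70% of its speed; a pose out of reach is approached as far as the arm can. A call with a gripper value outside its range is refused whole. The fingers move at their own pace and stop on an object; "grip_force" is the grip in N (left out, the last holds). Time passes only in rows, so rows that repeat a pose let the fingers close. It gives the time, the measured TCP pose, the force and the opening at its end, in the units of the state.
- ctrl.sense(): the state, without advancing time (a new reading comes with each control period).
- viewer.capture(name): name is "scene" or "top"; returns the picture (480x640x3 uint8, blue, green, red); there is no depth.
- viewer.camera_info(name): a dict with "fx", "fy", "cx", "cy" (pixels), "R" (3x3) and "t" (3): a world point X has camera coordinates R X + t. Camera axes: x right, y down, z forward; pixel columns grow to the right and rows downward; lengths in mm; the calibration is good to about 2 mm. A picture is of the moment at which its call begins. camera_info takes no time and is no camera call.
- finish_job(): hands the job in, once; it reports no verdict.
The state is a dict: "time_s": time; "joints": joint angles; "dq": joint speeds; "tau": joint torques, N m; "eef_pos": TCP position; "ee_rot": TCP orientation; "force": force on the tool from outside, world axes, zero at the start; "wrist_torque": the same for the moment, N m; "grip_width": opening from 0.0 (shut) to 1.0 (fully open).
Only numpy, scipy, OpenCV 4.12 (cv2) and the standard library are available. Lean on these libraries where they do the work, as an engineer would, in place of code of your own. Each camera call takes 0.05 s, during which the arm holds its last target. There are 200 camera calls.

### The job

Put the long rectangular brush back, holes up, into the spring holder: push one end against a sprung jaw, lower the other end inside the opposite jaw and let go, so that it lies flat on the bed, centred and clamped between both jaws. Leave the short back and the back with the handle where they are.

Things in the scene. Friction and masses are not known exactly. Their poses are not given: they have to be found in the camera images.
- long_back_centre (a point): Centre (11 mm above the underside) of the long brush back, the one to load: plain rectangular beech board 150 mm long (its x), 50 mm wide (y), 22 mm thick (z, up), about 0.12 kg, with three rows of small dark holes in its top. It starts flat on the bench, holes up. Either end may go to either jaw.
- bed (a point): Spring holder fixed to the bench. Point: centre of its bed's top, 30 mm above the bench; z up, x from jaw to jaw, roughly away from the robot. Bed 116 x 36 mm, 16 mm above the base plate. Two alike sprung jaws, 46 mm wide, 16 mm thick, tops 16 mm above the bed: inner faces at x = +-68 mm at rest; each slides outwards up to 30 mm (2 N + 0.25 N/mm). End blocks at +-117 to 131 mm, 14 mm above bed.
- short_back_centre (a point): centre (half-way up) of the short brush back, a bystander: the same kind of board but 95 x 50 x 22 mm, too short for the holder; x along its length, z up
- handled_back_centre (a point): a brush back with a handle, a bystander: head 105 x 50 mm and a narrow handle (22 mm wide), 216 mm long over all, 22 mm thick; x points from the handle to the head, z up; the point lies half-way up, about at the middle of its length
Mind the look-alikes: they are no part of the job. What is shaped like the part that bears long_back_centre but green is not meant.

How it is judged:
By the outcome, as a careful person would: the job done as asked, in the order asked, and still so for the second after the job is handed in, with the robot touching nothing.
It also fails if it takes over 38 s, if anything falls off the work surface, if the arm or the gripper's body presses on something with over 40 N, if the wrist force passes 120 N, or if a joint passes its speed limit or range.

## Working session

There is one attempt and no reset: what is moved stays moved. The work goes in short steps, Python scripts to look and compute and a tool call to move; the robot and the scene stay as the last step left them, time stands still between calls to the robot, and variables do not carry over. Pictures are saved under pics/ and viewed, about 8 in all and at most 12, crops included, and the job is handed in when it is done.

Besides the shell and the picture viewer there is one more tool, called after "Emit:" by a JSON object that holds its "op" and its "data", one argument or row to a line. carry_out: Moves the arm, as the interface text tells. Its arguments: {"type":"object","properties":{"targets":{"type":"array"},"grip_force":{"type":"number"}},"required":["targets"]}

```bash
mkdir -p pics; python3 - <<'E'
from rig import ctrl, viewer
import cv2
s=ctrl.sense(); print(s)
for n in("scene","top"):
    cv2.imwrite(f"pics/{n}0.png",viewer.capture(n)); print(n,viewer.camera_info(n))
E
```

```text
{'time_s': 0.0, 'joints': array([-1.43941712e+00,  3.13444671e-01,  1.49843574e+00,  5.09892998e-06,
        1.33099692e+00, -2.23390674e-01]), 'dq': array([ 2.62261721e-04,  1.19327556e-03,  8.62900383e-04,  1.71820497e-03,
        8.40666286e-05, -6.51817384e-04]), 'tau': array([ 1.50147051e-03, -4.12263429e+01, -2.59741652e+01, -9.60802731e-05,
        4.14840120e-03, -7.87096809e-06]), 'eef_pos': array([ 182.33172294, -492.04863743,  230.73830942]), 'ee_rot': array([ 0.12431926,  0.69603379,  0.12522653, -0.69598851]), 'force': array([ 0.0475354 , -0.30080371,  0.44752681]), 'wrist_torque': array([0.02620022, 0.02260305, 0.00866015]), 'grip_width': 0.9985107301153754}
scene {'fx': 586.6950628818679, 'fy': 586.6950628818679, 'cx': 316.37632172442954, 'cy': 245.21389197360324, 'R': array([[ 0.76953686,  0.63849614,  0.0116489 ],
       [ 0.53171916, -0.63052989, -0.5654262 ],
       [-0.35367747,  0.44131025, -0.82471662]]), 't': array([-321.40965643, -274.30218485, 1427.51589809])}
top {'fx': 564.1458921895922, 'fy': 564.1458921895922, 'cx': 314.1048836443095, 'cy': 239.24798468328396, 'R': array([[ 1.44749697e-02, -9.99895213e-01, -1.93968236e-04],
       [-9.99359189e-01, -1.44608582e-02, -3.27428474e-02],
       [ 3.27366115e-02,  6.67795663e-04, -9.99463790e-01]]), 't': array([ -93.12354131,  472.65689097, 1084.01400338])}
```

View pics/scene0.png

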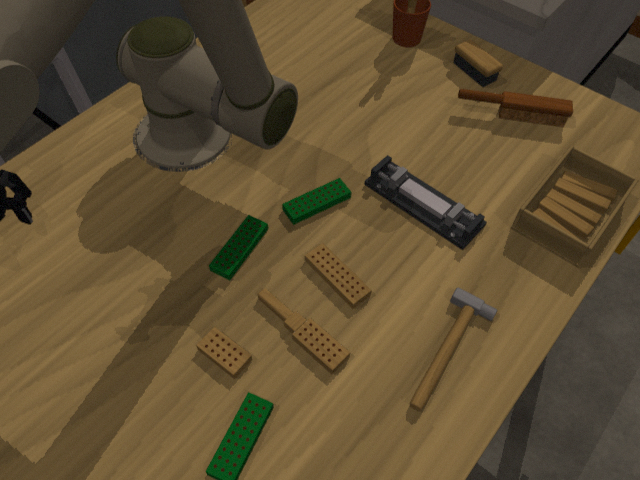

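View pics/top0.png

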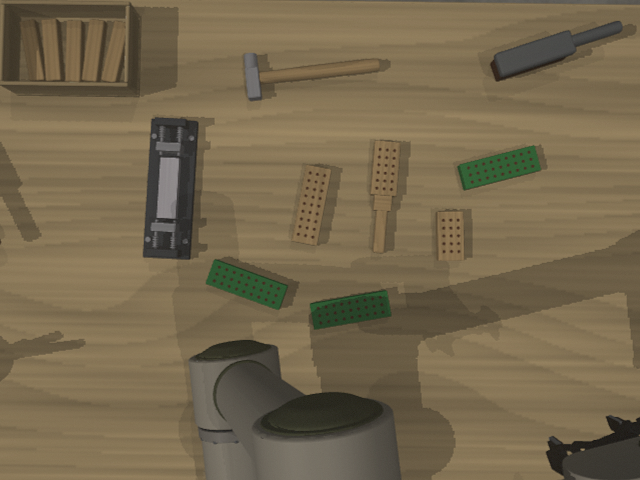

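The scene view shows the long back at about (338,275) and the holder at (425,202). In the top view they are at (311,205) and (171,188). The green look-alikes and both bystanders stand clear of them. Next I'll zoom in to measure corners.

```bash
python3 - <<'E'
import cv2,numpy as np
s=cv2.imread("pics/scene0.png");t=cv2.imread("pics/top0.png")
def crop(im,x,y,w,h,k):
    c=cv2.resize(im[y:y+h,x:x+w],None,fx=k,fy=k,interpolation=cv2.INTER_CUBIC)
    c=cv2.convertScaleAbs(c,alpha=1.6,beta=10)
    for i in range(0,w,10):
        cv2.line(c,(i*k,0),(i*k,6),(255,255,255),1)
        if i%20==0: cv2.putText(c,str(x+i),(i*k,16),0,.35,(255,255,255),1)
    for i in range(0,h,10):
        cv2.line(c,(0,i*k),(6,i*k),(255,255,255),1)
        if i%20==0: cv2.putText(c,str(y+i),(8,i*k+4),0,.35,(255,255,255),1)
    return c
a=crop(t,130,105,80,160,5); b=crop(t,270,155,80,100,5)
out=np.zeros((800,800,3),np.uint8);out=np.zeros((600,800,3),np.uint8)
a=crop(t,135,112,75,150,4); b=crop(t,285,155,55,100,5)
out[:600,:300]=a; out[:500,310:585]=b
cv2.imwrite("pics/c1.png",out)
a=crop(s,355,145,140,110,5)
cv2.imwrite("pics/c2.png",a)
E
```

```text
(no output)
```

View pics/c1.png

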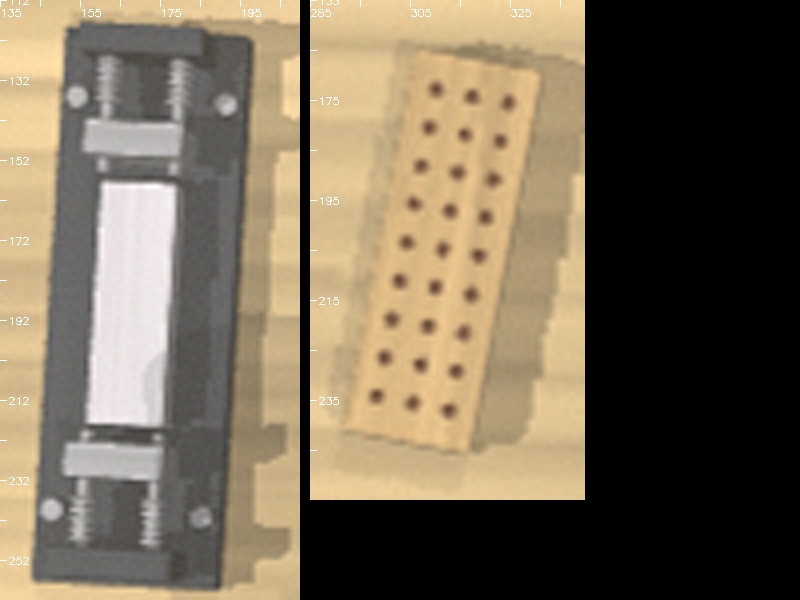

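View pics/c2.png

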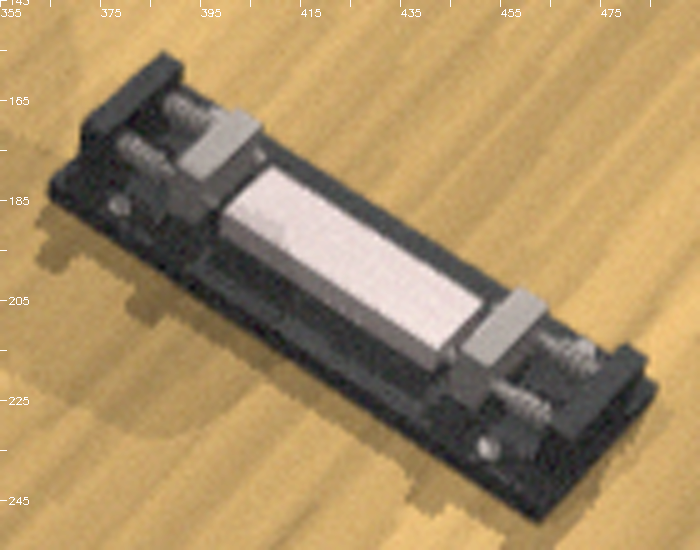

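Readings from the two crops:
- **Holder, top view:** bed corners at about (160.5,157.5), (179,157.5), (175.8,218.3) and (156.8,218.3).
- **Holder, scene view:** bed corners at (451.6,205.4), (441.8,215.8), (399.4,187.2) and (409.4,178.2).
- **Board, top view:** the top face has 27 holes, with corners at about (305,165) and (317,245).

I'll triangulate from these.

```bash
cat > h.py <<'E'
import numpy as np,cv2
from rig import ctrl,viewer
def P(n):
    c=viewer.camera_info(n);K=np.array([[c['fx'],0,c['cx']],[0,c['fy'],c['cy']],[0,0,1]])
    return K@np.c_[c['R'],c['t']]
def tri(ps,pt):
    X=cv2.triangulatePoints(P("scene"),P("top"),np.float64(ps).T,np.float64(pt).T);return (X[:3]/X[3]).T
def back(n,px,z):
    M=P(n);H=np.linalg.inv(M[:,[0,1,3]]+np.outer(0*M[:,2],[0,0,0])+np.c_[np.zeros((3,2)),M[:,2]*z])
    return cv2.perspectiveTransform(np.float64(px).reshape(-1,1,2),H)[:,0]
def holes(im,x,y,w,h):
    g=cv2.cvtColor(im[y:y+h,x:x+w],cv2.COLOR_BGR2GRAY).astype(np.float32)
    g=cv2.resize(g,None,fx=4,fy=4,interpolation=cv2.INTER_CUBIC)
    d=cv2.GaussianBlur(g,(0,0),14)-cv2.GaussianBlur(g,(0,0),2)
    n,l,st,c=cv2.connectedComponentsWithStats((d>13).astype(np.uint8))
    return np.array([((c[i]+.5)/4-.5)+[x,y] for i in range(1,n) if 15<st[i,4]<250])
E
python3 - <<'E'
from h import *
s=cv2.imread("pics/scene0.png");t=cv2.imread("pics/top0.png")
bt=np.array([(160.5,157.5),(179,157.5),(175.75,218.25),(156.75,218.25)])
bs=np.array([(451.6,205.4),(441.8,215.8),(399.4,187.2),(409.4,178.2)])
B=tri(bs,bt);print(B.round(1),B.mean(0).round(1))
for n,p in(("scene",bs),("top",bt)):
    q=back(n,p,30);d=(q[0]+q[1]-q[2]-q[3])/2;print(n,q.mean(0).round(1),"yaw",np.degrees(np.arctan2(d[1],d[0])).round(1),np.linalg.norm(d).round(1))
def inpoly(h,poly): return np.array([p for p in h if cv2.pointPolygonTest(np.float32(poly),tuple(map(float,p)),False)>0])
ht=inpoly(holes(t,280,155,60,100),[(305.4,165.4),(331,169.4),(317,245),(292,241)])
hs=inpoly(holes(s,295,240,85,70),[(322,244),(373,291),(352,307),(303,258)])
print(len(ht),len(hs))
C=tri([hs.mean(0)],[ht.mean(0)]);print("board",C.round(1))
for n,h in(("scene",hs),("top",ht)):
    q=back(n,h,22).astype(np.float32);r=cv2.minAreaRect(q);_,_,v=np.linalg.svd(q-q.mean(0));print(n,q.mean(0),r[1],np.degrees(np.arctan2(v[0,1],v[0,0])))
q=back("top",[(305.4,165.4),(331,169.4),(317,245),(292,241)],22);print(q.round(1),q.mean(0))
E
```

```text
[[626.1 210.6  22.5]
 [625.8 174.5  21.3]
 [509.7 178.4  23.7]
 [510.1 216.   21.1]] [567.9 194.9  22.1]
scene [570.4 188.6] yaw -2.9 114.8
top [567.  192.9] yaw -2.0 116.1
27 27
board [[539.9 -80.   16.4]]
scene [540.7021  -83.37121] (28.24134063720703, 120.21431732177734) -10.034625
top [540.1423  -79.43106] (28.18031120300293, 120.08345794677734) 169.99953
[[ 615.   -67.5]
 [ 608.  -116.7]
 [ 462.6  -92. ]
 [ 469.5  -44.1]] [538.75720975 -80.09154757]
```

```bash
python3 - <<'E'
from h import *
from scipy.spatial.transform import Rotation as R
q=ctrl.sense()['ee_rot'];M=R.from_quat(q[[1,2,3,0]]).as_matrix();print(M.round(3),np.degrees(np.arctan2(M[1,1],M[0,1])))
E
```

```text
[[-0.     0.347 -0.938]
 [ 0.001 -0.938 -0.347]
 [-1.    -0.001 -0.   ]] -69.67279793891302
```

Emit:
{"op": "carry_out", "data": {
  "targets": [
    {"x": 0.036,"y": 0.04,"z": -0.005,"az": -0.07,"hand": 1},
    {"x": 0.072,"y": 0.08,"z": -0.01,"az": -0.14,"hand": 1},
    {"x": 0.108,"y": 0.12,"z": -0.02,"az": -0.21,"hand": 1},
    {"x": 0.144,"y": 0.16,"z": -0.03,"az": -0.28,"hand": 1},
    {"x": 0.18,"y": 0.205,"z": -0.04,"az": -0.35,"hand": 1}
  ]
}}

```text
invalid input at $.targets[0]: expected keys x, y, z, ax, ay, az, hand
```

Emit:
{"op": "carry_out", "data": {
  "targets": [
    {"x": 0.036,"y": 0.04,"z": -0.01,"az": -0.04,"hand": 1},
    {"x": 0.072,"y": 0.08,"z": -0.03,"az": -0.08,"hand": 1},
    {"x": 0.108,"y": 0.12,"z": -0.05,"az": -0.12,"hand": 1},
    {"x": 0.144,"y": 0.16,"z": -0.07,"az": -0.15,"hand": 1},
    {"x": 0.178,"y": 0.206,"z": -0.09,"az": -0.18,"hand": 1}
  ]
}}

```text
invalid input at $.targets[0]: expected keys x, y, z, ax, ay, az, hand
```

Emit:
{"op": "carry_out", "data": {
  "targets": [
    {"z": 0,"hand": 1},
    {"z": 0,"hand": 1}
  ]
}}

```text
invalid input at $.targets[0]: expected keys x, y, z, ax, ay, az, hand
```

```bash
python3 - <<'E'
from h import *
a=viewer.capture("scene");b=viewer.capture("top")
M=np.zeros((480,800,3),np.uint8)
M[:,:400]=cv2.resize(a[190:340,270:395],(400,480));M[:,400:]=cv2.resize(b[130:280,250:375],(400,480))
cv2.imwrite("pics/g1.png",cv2.convertScaleAbs(M,alpha=1.5))
s=ctrl.sense();print(s['eef_pos'],s['joints'],s['time_s'])
for n in("scene","top"):
    p=P(n)@np.r_[s['eef_pos'],1];print(n,p[:2]/p[2])
E
```

```text
[ 182.34068945 -492.15939553  230.96972914] [-1.43941809e+00  3.13222448e-01  1.49812311e+00 -1.55731529e-05
  1.33101203e+00 -2.23403478e-01] 0.2
scene [ 13.83555108 246.67348088]
top [577.89945051 429.73889907]
```

View pics/g1.png

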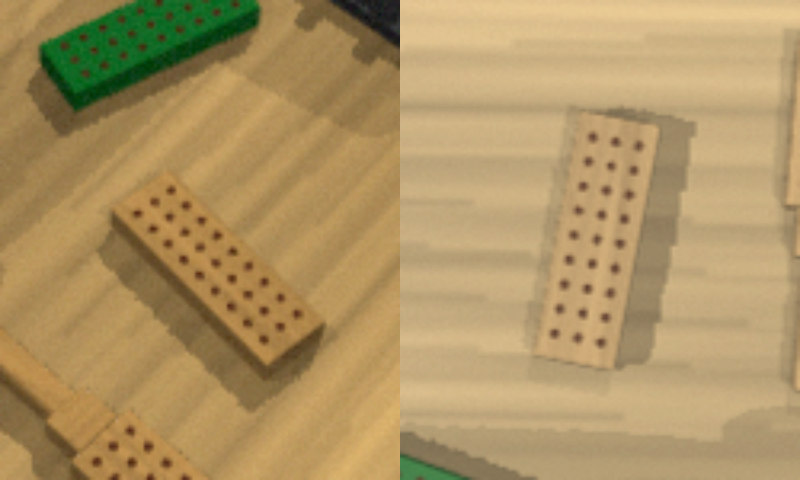

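All seven keys are required, so the moves were refused and the picture shows the unchanged board with no gripper. I'll repeat the moves with complete rows.

Emit:
{"op": "carry_out", "data": {
  "targets": [
    {"x": 0.036,"y": 0.04,"z": -0.005,"ax": 0,"ay": 0,"az": -0.07,"hand": 1},
    {"x": 0.072,"y": 0.08,"z": -0.01,"ax": 0,"ay": 0,"az": -0.14,"hand": 1},
    {"x": 0.108,"y": 0.12,"z": -0.02,"ax": 0,"ay": 0,"az": -0.21,"hand": 1},
    {"x": 0.144,"y": 0.16,"z": -0.03,"ax": 0,"ay": 0,"az": -0.28,"hand": 1},
    {"x": 0.18,"y": 0.205,"z": -0.04,"ax": 0,"ay": 0,"az": -0.35,"hand": 1}
  ]
}}

```text
time_s: 0.82
eef_pos: [363.3, -286.0, 191.0]
ee_rot: [0.001, 0.707, 0.001, -0.707]
force: [0.2, -0.5, -0.3]
grip_width: 0.999
```

Emit:
{"op": "carry_out", "data": {
  "targets": [
    {"x": 0.036,"y": 0.04,"z": -0.01,"ax": 0,"ay": 0,"az": -0.04,"hand": 1},
    {"x": 0.072,"y": 0.08,"z": -0.03,"ax": 0,"ay": 0,"az": -0.08,"hand": 1},
    {"x": 0.108,"y": 0.12,"z": -0.05,"ax": 0,"ay": 0,"az": -0.12,"hand": 1},
    {"x": 0.144,"y": 0.16,"z": -0.07,"ax": 0,"ay": 0,"az": -0.15,"hand": 1},
    {"x": 0.178,"y": 0.206,"z": -0.09,"ax": 0,"ay": 0,"az": -0.18,"hand": 1}
  ]
}}

```text
time_s: 1.45
eef_pos: [541.5, -80.0, 100.6]
ee_rot: [-0.062, 0.704, -0.062, -0.704]
force: [0.5, -1.0, 0.3]
grip_width: 1.0
```

Emit:
{"op": "carry_out", "data": {
  "targets": [
    {"x": 0,"y": 0,"z": 0,"ax": 0,"ay": 0,"az": 0,"hand": 1},
    {"x": 0,"y": 0,"z": 0,"ax": 0,"ay": 0,"az": 0,"hand": 1}
  ]
}}

```text
time_s: 1.7
eef_pos: [540.2, -81.6, 101.3]
ee_rot: [0.062, -0.704, 0.062, 0.704]
force: [0.0, -0.4, -0.7]
grip_width: 1.001
```

```bash
python3 - <<'E'
from h import *
a=viewer.capture("scene");b=viewer.capture("top")
M=np.zeros((480,800,3),np.uint8)
M[:,:400]=cv2.resize(a[190:340,270:395],(400,480));M[:,400:]=cv2.resize(b[130:280,250:375],(400,480))
cv2.imwrite("pics/g2.png",cv2.convertScaleAbs(M,alpha=1.5))
s=ctrl.sense();print(s['eef_pos'],s['joints'],s['time_s'])
for n,o in(("scene",(270,190,0)),("top",(250,130,400))):
    p=P(n)@np.r_[s['eef_pos'],1];p=p[:2]/p[2];print(n,p,(p-o[:2])*3.2+[o[2],0])
E
```

```text
[540.16036119 -82.35206242 101.82928085] [-3.65718705e-01  4.92994586e-01  1.59611837e+00 -1.50766124e-04
  1.05168269e+00  1.38163071e+00] 1.8
scene [338.90972585 249.03000996] [220.51112273 188.89603186]
top [312.42291055 200.14713285] [599.75331375 224.47082512]
```

View pics/g2.png

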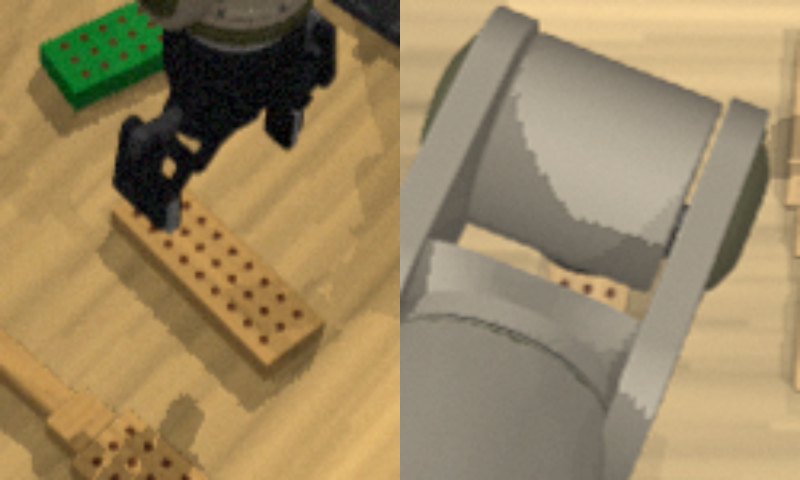

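The left panel (scene) shows the open fingers straddling the board, tips at about (168,228) and (290,148) in crop pixels. The top view is hidden by the arm. I'll descend and grasp; closing will centre the board across its width.

Emit:
{"op": "carry_out", "data": {
  "targets": [
    {"x": 0,"y": 0.001,"z": -0.035,"ax": 0,"ay": 0,"az": 0,"hand": 1},
    {"x": 0,"y": 0.001,"z": -0.07,"ax": 0,"ay": 0,"az": 0,"hand": 1},
    {"x": 0,"y": 0.001,"z": -0.09,"ax": 0,"ay": 0,"az": 0,"hand": 1},
    {"x": 0,"y": 0.001,"z": -0.097,"ax": 0,"ay": 0,"az": 0,"hand": 1},
    {"x": 0,"y": 0.001,"z": -0.097,"ax": 0,"ay": 0,"az": 0,"hand": 1}
  ]
}}

```text
time_s: 2.42
eef_pos: [540.5, -81.0, 4.8]
ee_rot: [-0.062, 0.705, -0.062, -0.704]
force: [0.1, -0.3, 0.6]
grip_width: 0.997
```

Emit:
{"op": "carry_out", "data": {
  "targets": [
    {"x": 0,"y": 0,"z": 0,"ax": 0,"ay": 0,"az": 0,"hand": -1},
    {"x": 0,"y": 0,"z": 0,"ax": 0,"ay": 0,"az": 0,"hand": -1},
    {"x": 0,"y": 0,"z": 0,"ax": 0,"ay": 0,"az": 0,"hand": -1},
    {"x": 0,"y": 0,"z": 0,"ax": 0,"ay": 0,"az": 0,"hand": -1},
    {"x": 0,"y": 0,"z": 0,"ax": 0,"ay": 0,"az": 0,"hand": -1}
  ],
  "grip_force": 70
}}

```text
time_s: 3.05
eef_pos: [541.0, -80.5, 5.4]
ee_rot: [-0.062, 0.705, -0.062, -0.704]
force: [-1.4, 0.0, 6.4]
grip_width: 0.565
```

Emit:
{"op": "carry_out", "data": {
  "targets": [
    {"x": 0,"y": 0,"z": 0,"ax": 0,"ay": 0,"az": 0,"hand": -1},
    {"x": 0,"y": 0,"z": 0.02,"ax": 0,"ay": 0,"az": 0,"hand": -1},
    {"x": 0,"y": 0,"z": 0.05,"ax": 0,"ay": 0,"az": 0,"hand": -1},
    {"x": 0,"y": 0,"z": 0.096,"ax": 0,"ay": 0,"az": 0,"hand": -1},
    {"x": 0,"y": 0,"z": 0.096,"ax": 0,"ay": 0,"az": 0,"hand": -1}
  ]
}}

```text
time_s: 3.68
eef_pos: [542.0, -80.8, 103.6]
ee_rot: [-0.061, 0.707, -0.062, -0.702]
force: [-0.2, -0.6, -1.3]
grip_width: 0.567
```

Emit:
{"op": "carry_out", "data": {
  "targets": [
    {"x": 0.005,"y": 0.054,"z": 0,"ax": 0,"ay": 0,"az": 0.03,"hand": -1},
    {"x": 0.01,"y": 0.109,"z": 0,"ax": 0,"ay": 0,"az": 0.06,"hand": -1},
    {"x": 0.016,"y": 0.163,"z": 0,"ax": 0,"ay": 0,"az": 0.09,"hand": -1},
    {"x": 0.022,"y": 0.218,"z": -0.005,"ax": 0,"ay": 0,"az": 0.11,"hand": -1},
    {"x": 0.028,"y": 0.272,"z": -0.01,"ax": 0,"ay": 0,"az": 0.13,"hand": -1}
  ]
}}

```text
time_s: 4.3
eef_pos: [567.9, 193.5, 89.1]
ee_rot: [0.016, -0.706, 0.016, 0.707]
force: [0.1, -0.2, -1.0]
grip_width: 0.563
```

Emit:
{"op": "carry_out", "data": {
  "targets": [
    {"x": 0,"y": 0,"z": -0.015,"ax": 0,"ay": 0,"az": 0,"hand": -1},
    {"x": 0,"y": 0,"z": -0.015,"ax": 0,"ay": 0,"az": 0,"hand": -1},
    {"x": 0,"y": 0,"z": -0.015,"ax": 0,"ay": 0,"az": 0,"hand": -1}
  ]
}}

```text
time_s: 4.68
eef_pos: [568.5, 190.5, 75.2]
ee_rot: [0.016, -0.707, 0.017, 0.707]
force: [0.2, 0.6, -1.6]
grip_width: 0.571
```

```bash
cat > look.py <<'E'
from h import *
import sys
from scipy.spatial.transform import Rotation as R
a=viewer.capture("scene");b=viewer.capture("top");n=sys.argv[1]
cv2.imwrite(f"pics/{n}_s.png",a);cv2.imwrite(f"pics/{n}_t.png",b)
A=cv2.resize(a[135:255,350:500],None,fx=5,fy=5,interpolation=cv2.INTER_CUBIC)
cv2.imwrite(f"pics/{n}.png",cv2.convertScaleAbs(A,alpha=1.6,beta=10))
s=ctrl.sense();M=R.from_quat(s['ee_rot'][[1,2,3,0]]).as_matrix()
print(s['eef_pos'].round(1),s['force'].round(1),s['time_s'],s['grip_width'],"yaw",np.degrees(np.arctan2(M[1,1],M[0,1])).round(2),"x-axis",M[:,0].round(3))
E
python3 look.py h1
```

```text
[568.7 190.7  75.7] [ 0.3  0.1 -0.7] 4.775 0.5644165464856891 yaw -92.68 x-axis [ 0.001  0.    -1.   ]
```

View pics/h1.png

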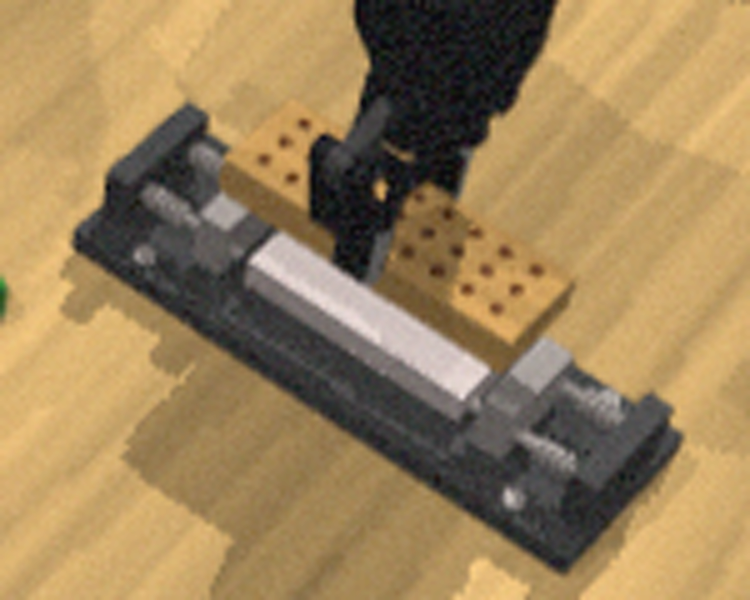

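The picture shows the board held flat above the bed. Its top corners are at about (516,345), (573,283), (223,163) and (297,100) in crop pixels, lying along the holder.

```bash
python3 - <<'E'
from h import *
c=np.array([(516,345),(573,283),(297,100),(223,163)])/5+[350,135]
bs=np.array([(451.6,205.4),(441.8,215.8),(399.4,187.2),(409.4,178.2)])
q=back("scene",c,92.5);b=back("scene",bs,30);print(q.round(1),q.mean(0),b.mean(0))
d=(q[0]+q[1]-q[2]-q[3])/2;print(np.linalg.norm(d),np.degrees(np.arctan2(d[1],d[0])))
im=cv2.imread("pics/h1_s.png")
h=holes(im,390,150,80,65);g=back("scene",h,92.5)
r=np.radians(-2.7);Rm=np.array([[np.cos(r),np.sin(r)],[-np.sin(r),np.cos(r)]])
for z in(92.5,):
    L=(back("scene",h,z)-b.mean(0))@Rm.T;print(L[np.argsort(L[:,0])].round(1))
# where the image says the bed-frame jaw tops are (z=46)
j=back("scene",np.array([(543,340),(572,352),(205,222),(222,193)])/5+[350,135],46);print(((j-b.mean(0))@Rm.T).round(1))
E
```

```text
[[645.6 159.4]
 [646.1 202.6]
 [500.5 213.4]
 [497.2 163. ]] [572.36030927 184.58799223] [570.37808258 188.57029073]
147.21124254812557 -2.8077430596242414
[[-62.1  12.9]
 [-61.9 -15.1]
 [-61.9  -1. ]
 [-59.4 -31.4]
 [-58.1 -61.8]
 [-47.  -15.6]
 [-26.1 -38.3]
 [-18.6  17.6]
 [ 13.6 -15.2]
 [ 13.7  -0.7]
 [ 13.9  13.2]
 [ 21.6 -66.8]
 [ 28.   12.6]
 [ 28.1  -0.7]
 [ 28.8 -14.8]
 [ 43.3  -0.9]
 [ 43.4  12.5]
 [ 43.5 -14.5]
 [ 46.6 -66.1]
 [ 58.1 -14.6]
 [ 58.3  -1.2]
 [ 58.3  13.6]]
[[ 69.1  21.6]
 [ 81.9  24.7]
 [-78.1 -24.9]
 [-83.   -6.4]]
```

In the bed frame the board's centre is at (-1.8, -0.9) mm. The hole rows span 120 mm as they should, the yaw matches, and the jaw face checks at 69 mm against 68. Now I'll tilt the far end down 12° and lower it inside the far jaw.

Emit:
{"op": "carry_out", "data": {
  "targets": [
    {"x": -0.006,"y": 0.001,"z": 0,"ax": 0.005,"ay": 0.1,"az": 0,"hand": -1},
    {"x": -0.0125,"y": 0.0015,"z": 0,"ax": 0.01,"ay": 0.21,"az": 0,"hand": -1},
    {"x": -0.0125,"y": 0.0015,"z": -0.01,"ax": 0.01,"ay": 0.21,"az": 0,"hand": -1},
    {"x": -0.0125,"y": 0.0015,"z": -0.0165,"ax": 0.01,"ay": 0.21,"az": 0,"hand": -1},
    {"x": -0.0125,"y": 0.0015,"z": -0.0215,"ax": 0.01,"ay": 0.21,"az": 0,"hand": -1}
  ]
}}

```text
time_s: 5.4
eef_pos: [555.6, 193.1, 53.3]
ee_rot: [0.018, -0.629, 0.014, 0.777]
force: [0.2, -0.7, -0.6]
grip_width: 0.566
```

Emit:
{"op": "carry_out", "data": {
  "targets": [
    {"x": 0,"y": 0,"z": 0,"ax": 0,"ay": 0,"az": 0,"hand": -1},
    {"x": 0,"y": 0,"z": 0,"ax": 0,"ay": 0,"az": 0,"hand": -1}
  ]
}}

```text
time_s: 5.65
eef_pos: [556.0, 193.2, 54.1]
ee_rot: [0.018, -0.629, 0.014, 0.777]
force: [-0.1, 0.5, -0.9]
grip_width: 0.561
```

```bash
python3 look.py h2
```

```text
[556.  193.3  54.1] [-0.5  0.5 -0.3] 5.75 0.5686369307904909 yaw -92.58 x-axis [-0.208  0.01  -0.978]
```

View pics/h2.png

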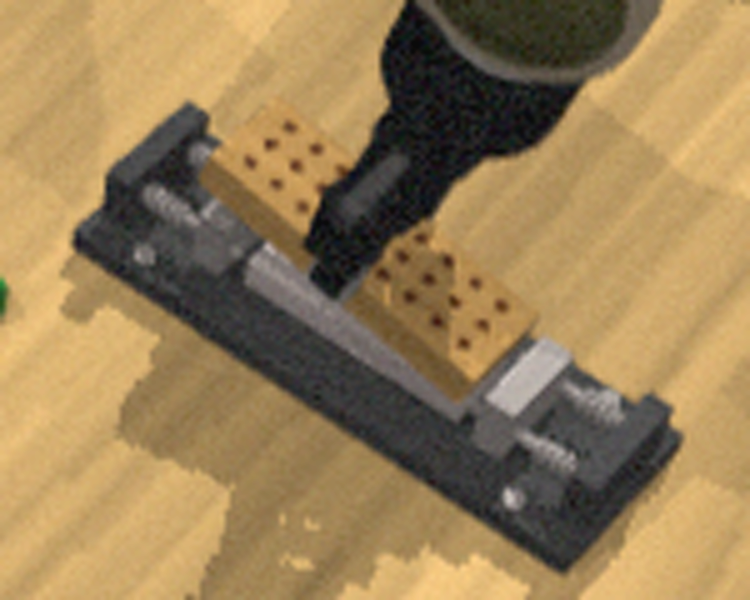

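The far end is inside the far jaw, with its lower edge at about (462,402). The near end is raised above the near jaw. Now I'll push outward by 30 mm.

Emit:
{"op": "carry_out", "data": {
  "targets": [
    {"x": 0.008,"y": -0.0004,"z": -0.001,"ax": 0,"ay": 0,"az": 0,"hand": -1},
    {"x": 0.015,"y": -0.0007,"z": -0.001,"ax": 0,"ay": 0,"az": 0,"hand": -1},
    {"x": 0.022,"y": -0.001,"z": -0.001,"ax": 0,"ay": 0,"az": 0,"hand": -1},
    {"x": 0.03,"y": -0.0014,"z": -0.001,"ax": 0,"ay": 0,"az": 0,"hand": -1},
    {"x": 0.03,"y": -0.0014,"z": -0.001,"ax": 0,"ay": 0,"az": 0,"hand": -1}
  ]
}}

```text
time_s: 6.38
eef_pos: [585.6, 192.0, 52.8]
ee_rot: [0.018, -0.628, 0.014, 0.778]
force: [-6.7, 0.9, 4.2]
grip_width: 0.565
```

```bash
python3 look.py h3
```

```text
[585.4 192.   52.8] [-8.2  0.6  3.1] 6.475 0.5627846297375854 yaw -92.58 x-axis [-0.211  0.01  -0.977]
```

View pics/h3.png

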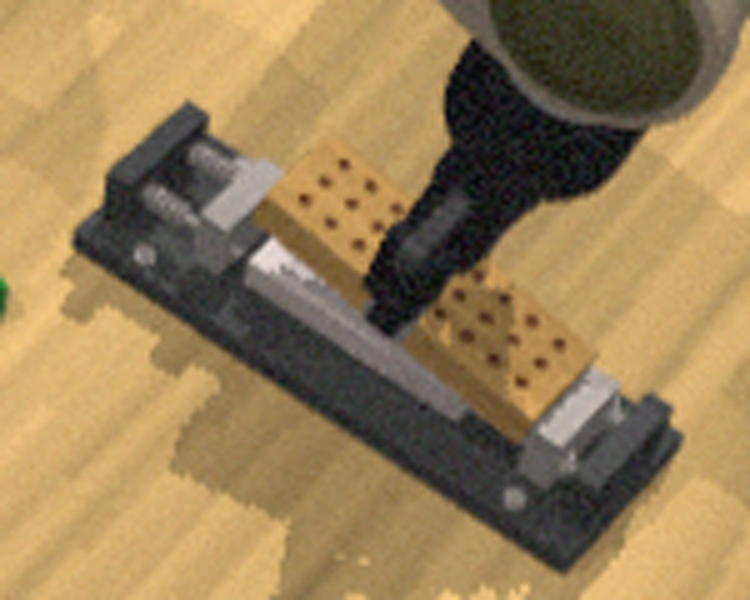

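The far jaw is displaced by about 24 mm at 8 N, which agrees with 2 + 0.25·24. The near end has passed inside the near jaw. Next I'll lower it flat.

Emit:
{"op": "carry_out", "data": {
  "targets": [
    {"x": -0.0005,"y": 0,"z": -0.0035,"ax": -0.0025,"ay": -0.05,"az": 0,"hand": -1},
    {"x": -0.001,"y": 0,"z": -0.0075,"ax": -0.005,"ay": -0.1,"az": 0,"hand": -1},
    {"x": -0.002,"y": 0,"z": -0.012,"ax": -0.0075,"ay": -0.155,"az": 0,"hand": -1},
    {"x": -0.003,"y": 0,"z": -0.0165,"ax": -0.01,"ay": -0.21,"az": 0,"hand": -1},
    {"x": -0.003,"y": 0,"z": -0.0175,"ax": -0.01,"ay": -0.21,"az": 0,"hand": -1}
  ]
}}

```text
time_s: 7.1
eef_pos: [581.7, 192.1, 35.4]
ee_rot: [0.016, -0.706, 0.016, 0.708]
force: [-12.1, 0.1, 11.1]
grip_width: 0.565
```

```bash
python3 look.py h4
```

```text
[581.8 192.1  35.4] [-11.2   0.5   6.9] 7.2 0.5670746914819594 yaw -92.56 x-axis [-0.004 -0.    -1.   ]
```

View pics/h4.png

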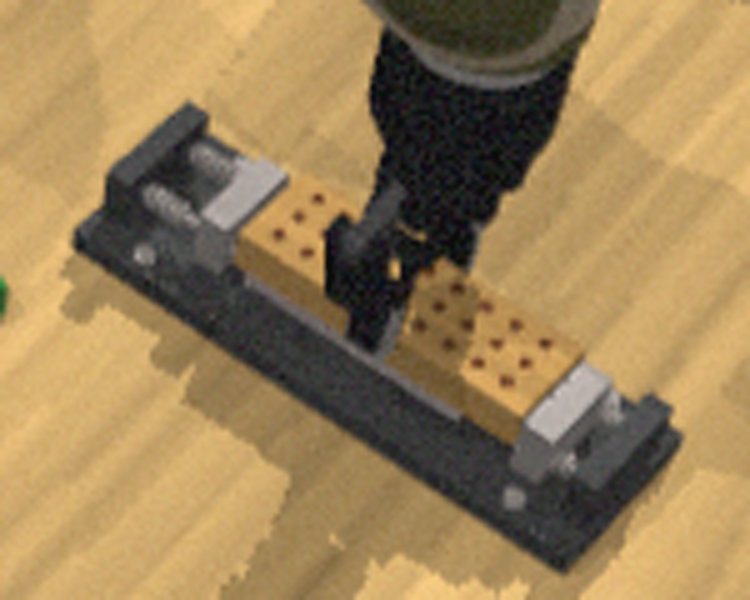

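The board is flat on the bed with both ends inside the jaws, and the contact force is about 7 N upward. I'll ease it back 12 mm so both jaws bear, then release and retreat.

Emit:
{"op": "carry_out", "data": {
  "targets": [
    {"x": -0.003,"y": 0.0002,"z": 0.0005,"ax": 0,"ay": 0,"az": 0,"hand": -1},
    {"x": -0.006,"y": 0.0003,"z": 0.0005,"ax": 0,"ay": 0,"az": 0,"hand": -1},
    {"x": -0.009,"y": 0.0004,"z": 0.0005,"ax": 0,"ay": 0,"az": 0,"hand": -1},
    {"x": -0.012,"y": 0.0006,"z": 0.0003,"ax": 0,"ay": 0,"az": 0,"hand": -1},
    {"x": -0.012,"y": 0.0006,"z": 0.0003,"ax": 0,"ay": 0,"az": 0,"hand": -1}
  ]
}}

```text
time_s: 7.82
eef_pos: [570.9, 192.5, 35.5]
ee_rot: [-0.016, 0.707, -0.016, -0.707]
force: [-0.9, 2.4, -3.3]
grip_width: 0.564
```

Emit:
{"op": "carry_out", "data": {
  "targets": [
    {"x": 0,"y": 0,"z": 0,"ax": 0,"ay": 0,"az": 0,"hand": 1},
    {"x": 0,"y": 0,"z": 0,"ax": 0,"ay": 0,"az": 0,"hand": 1},
    {"x": 0,"y": 0,"z": 0,"ax": 0,"ay": 0,"az": 0,"hand": 1},
    {"x": 0,"y": 0,"z": 0,"ax": 0,"ay": 0,"az": 0,"hand": 1},
    {"x": 0,"y": 0,"z": 0,"ax": 0,"ay": 0,"az": 0,"hand": 1}
  ]
}}

```text
time_s: 8.45
eef_pos: [570.9, 192.4, 35.6]
ee_rot: [-0.016, 0.707, -0.016, -0.707]
force: [0.9, -0.4, -0.4]
grip_width: 0.996
```

Emit:
{"op": "carry_out", "data": {
  "targets": [
    {"x": 0,"y": 0,"z": 0.02,"ax": 0,"ay": 0,"az": 0,"hand": 1},
    {"x": 0,"y": 0,"z": 0.05,"ax": 0,"ay": 0,"az": 0,"hand": 1},
    {"x": 0,"y": 0,"z": 0.1,"ax": 0,"ay": 0,"az": 0,"hand": 1},
    {"x": 0,"y": 0,"z": 0.15,"ax": 0,"ay": 0,"az": 0,"hand": 1},
    {"x": -0.02,"y": -0.04,"z": 0.18,"ax": 0,"ay": 0,"az": 0,"hand": 1}
  ]
}}

```text
time_s: 9.07
eef_pos: [551.4, 153.2, 217.9]
ee_rot: [-0.015, 0.708, -0.015, -0.706]
force: [0.3, -1.5, 0.5]
grip_width: 0.997
```

Emit:
{"op": "carry_out", "data": {
  "targets": [
    {"x": -0.03,"y": -0.05,"z": 0,"ax": 0,"ay": 0,"az": 0,"hand": 1},
    {"x": -0.06,"y": -0.1,"z": 0,"ax": 0,"ay": 0,"az": 0,"hand": 1},
    {"x": -0.09,"y": -0.15,"z": 0,"ax": 0,"ay": 0,"az": 0,"hand": 1},
    {"x": -0.11,"y": -0.2,"z": 0,"ax": 0,"ay": 0,"az": 0,"hand": 1},
    {"x": -0.12,"y": -0.25,"z": 0,"ax": 0,"ay": 0,"az": 0,"hand": 1}
  ]
}}

```text
time_s: 9.7
eef_pos: [429.9, -99.0, 216.0]
ee_rot: [-0.016, 0.707, -0.016, -0.707]
force: [0.9, -0.6, -0.0]
grip_width: 1.002
```

```bash
python3 look.py h5; python3 - <<'E'
from h import *
b0=back("scene",[(451.6,205.4),(441.8,215.8),(399.4,187.2),(409.4,178.2)],30).mean(0)
h=holes(cv2.imread("pics/h5_s.png"),385,160,90,75);L=back("scene",h,52)-b0
r=np.radians(-2.7);L=L@np.array([[np.cos(r),np.sin(r)],[-np.sin(r),np.cos(r)]]).T
L=L[(abs(L[:,0])<66)&(abs(L[:,1])<19)];print(len(L),L.mean(0),L.min(0),L.max(0))
a=cv2.imread("pics/h5.png");b=cv2.imread("pics/h5_t.png")
M=np.zeros((600,800,3),np.uint8);M[:400,:500]=cv2.resize(a,(500,400));M[:600,500:]=cv2.convertScaleAbs(cv2.resize(b[112:262,135:210],(300,600),interpolation=cv2.INTER_CUBIC),alpha=1.6)
cv2.imwrite("pics/h5m.png",M)
E
```

```text
[ 430.1 -101.2  215.8] [ 0.2  0.5 -0.2] 9.8 0.9969911472826172 yaw -92.88 x-axis [ 0.    -0.001 -1.   ]
27 [-1.78774103  1.99334821] [-62.07845504 -12.57348096] [58.36858525 16.42033326]
```

View pics/h5m.png

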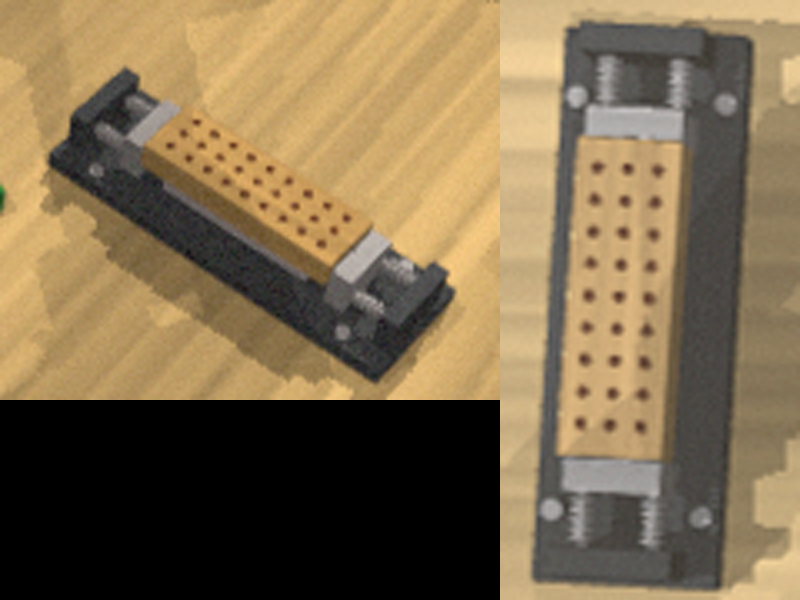

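The last picture shows the board flat on the bed, holes up, between both jaws. Each jaw is pushed out by about the same amount: outer edges moved 14 and 13 crop pixels, about 6.5 mm, against 7 mm expected. The gripper is clear, so I'll hand in.

```bash
python3 -c "
from rig import finish_job
print(finish_job())"
```

```text
the job is handed in; nothing more can be done
None
```

The long back is in the spring holder, holes up, flat on the bed and clamped between both jaws. I handed the job in at about 9.8 s; no verdict is reported.

I gripped it across its width, tilted it 12° and pushed the far jaw out about 24 mm at 8 N. Then I lowered the near end inside the near jaw, eased the board back about 12 mm so both jaws bore on it, let go and withdrew.

**Last checks**
- **Along the holder:** both jaws are pushed out about equally, roughly 6.5 mm each against 7 mm expected, so the board is centred to about a millimetre. The scene camera's hole centroid puts it 1.8 mm towards the robot.
- **Across the holder:** the scene camera puts it 2 mm off centre, the top view about 1 mm. I left it there, since both are within the 2 mm calibration error.
- **Bystanders:** I planned no contact with the short back or the handled back, and took no final picture of them.

**What disagreed or failed**
- Heights triangulated from the two cameras came out 6–8 mm low, so I used the stated heights together with arm contact.
- The first three move calls were refused because some keys were missing from the rows; nothing moved then.

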